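# Close the computer's service bay and lock its quarter-turn stud

## Task

Fit the loose aluminium cover back over the open bay on top of the computer that lies flat on the desk, so that it sits flush all round, then push its blue sprung stud in and turn it a quarter turn clockwise until it locks and stays down by itself. Find the slot below it by feel and never force it: the computer must not be leaned on or struck hard. Leave everything else on the desk where it is.

Things in the scene. Friction and masses are not known exactly. Their poses are not given: they have to be found in the camera images.
- case: black compact desktop computer lying flat, 260 x 230 mm, 95 mm tall, fixed to the desk; origin at the centre of its underside, z up. Its top has one rectangular opening, the bay, with a round brass and steel receptacle in its middle. The receptacle's slot points up to 0.75 rad to either side of the bay's long side, differs from one computer to the next and is not measured.
- bay (a point): centre of the bay's opening, level with the top face of the case. The opening is 114 mm along x and 84 mm along y and has upright sides. The receptacle is centred below this point, its deck 16 mm below the top face; the slot in the deck is 7.5 mm wide and runs along x give or take 0.75 rad.
- cover: loose aluminium cover, about 0.2 kg: a flange 128 (x) x 98 (y) x 3 mm on a skirt 112 x 82 mm, 16 mm deep, its lowest 6 mm leaning inward as lead-in; 1 mm play all round in the bay. Origin at the centre of the skirt's lower edge, z up. Fits either way round. It starts standing on its skirt on the desk, with the blue sprung stud in its middle.
- cover_top (a point): centre of the cover's top face (19 mm above the skirt's lower edge); axes as the cover's. Fully seated, it lies 3 mm above the bay point.
- wing (a point): centre of the blue wing by which the stud is gripped: 34 mm long (point x), 10 mm thick (y), 22 mm tall, on a round collar 38 mm wide and 4 mm thick. With the stud up, the wing's centre is 37 mm and the collar's underside 22 mm above the cover's top face. Turns and sinks with the stud. The cover can be lifted and carried by the wing.
- head (a joint): turn of the stud relative to the cover, rad, growing clockwise from above; at 0 the wing lies along the cover's x. The cross-pin under the cover (30 x 4 mm, parallel to the wing) drops into the receptacle's slot only in line with it (within about 0.1): find it by turning under light pressure. Starts at -0.35 to 0.35, light friction. The lock and a hard stop come 1.57 to 1.7 clockwise of the slot.
- spindle (a joint): how far the stud is pushed in, m. Spring: 4 N at 0, plus 0.55 N per mm. Cover seated: the pin reaches the slot at 1.5 mm (and stands on the deck there if not in line), can be turned once 11 mm in, and strikes a hard floor at 13.5 mm. Turned home and let go, it springs back into the locking groove and stays at about 8.5 mm; not turned home it stays at 11 mm or jumps up to 0.
- mouse: black computer mouse, 105 x 60 x 32 mm; origin at the centre of its underside; a bystander
- drive: flat steel drive with a white label, 100 x 70 x 9 mm; origin at the centre of its underside; a bystander
- screwdriver: screwdriver lying on the desk; origin at the centre of its underside; a bystander
- flask: pink drinking flask, 66 mm wide, 215 mm tall; origin at the centre of its underside; a bystander
- sanitiser_a: pale blue sanitiser bottle, 56 mm wide, 160 mm tall; origin at the centre of its underside; a bystander
- sanitiser_b: a second such bottle; origin at the centre of its underside; a bystander
- jar: small jar with a green lid, 70 mm wide, 60 mm tall; origin at the centre of its underside; a bystander
- keyboard: black keyboard, 140 x 440 x 22 mm; origin at the centre of its underside; a bystander

How it is judged (in metres and radians):
On the way, in this order (a step that is already met when the one before it is completed fails the run):
1. the cover sits flush in the bay, its stud not yet turned (horizontal distance between cover_top and bay below 0.004 m and z of cover_top in the frame of bay between 0.0015 and 0.0045 m and angle between the x axis of cover_top and the x axis of bay, either way round below 0.08 rad and angle between cover_top's own z axis and vertical below 0.04 rad and value of joint head below 1 rad), for 0.2 s.
2. the stud is pushed in far enough to turn (value of joint spindle above 0.0105 m), for 0.1 s.
At the end, for the whole second after the job is handed in: The cover lies at rest, flush in the bay (centre within 4 mm, in line within 0.08 rad, its top face 1.5 to 4.5 mm above the bay point, level within 0.04 rad), and its stud has been turned clockwise and is caught in the locking groove: with nothing touching it, it stays pushed in 6.5 to 10 mm (horizontal distance between cover_top and bay below 0.004 m and z of cover_top in the frame of bay between 0.0015 and 0.0045 m and angle between the x axis of cover_top and the x axis of bay, either way round below 0.08 rad and angle between cover_top's own z axis and vertical below 0.04 rad and value of joint spindle between 0.0065 and 0.01 m and value of joint head above 0.6 rad and linear speed of cover below 0.01 m/s).
It fails at once if the cover or its stud is pushed, twisted, struck or dropped on the computer with more than 60 N (contact force between cover and case above 60 N).
It fails at once if the cover or its stud is forced against the computer with more than 35 N while the stud is not pushed in by 7 mm yet (pin not through the slot) (contact force between cover and case above 35 N and value of joint spindle below 0.007 m).
It fails at once if the robot hits or leans on the computer itself with more than 10 N (contact force between any of the fingers, the arm and case above 10 N).
It fails at once if anything else on the desk is moved more than 30 mm or knocked over (distance of any of mouse, drive, screwdriver, flask, sanitiser_a, sanitiser_b, jar, keyboard from where it was at the start of the episode above 0.03 m or angle between any of mouse, drive, flask, sanitiser_a, sanitiser_b, jar, keyboard's own z axis and vertical above 0.3 rad).
It also fails if it takes over 72 s, if anything falls off the work surface, if the arm or the gripper's body presses on something with over 40 N, if the wrist force passes 120 N, or if a joint passes its speed limit or range.

## Robot

A 6-joint arm with a two-finger parallel gripper is mounted at the origin on the work surface. World frame = base frame: x ahead of the robot, y to its left, z up, the work surface at z = 0. Lengths are in m, angles in degrees, forces in N, time in s.
With the tool pointing down it reaches from about 0.375 to 0.975 m from the base axis. Payload 3.8 kg.
Tool frame: the origin (TCP) lies between the finger pads; the fingertips stand 14 mm ahead of it and the grasp point (between the pads) lies 5 mm behind it; z points along the fingers, y is the line along which they close (so a half turn about z gives the same grasp; the last joint's range is limited). The gripper opens to 85 mm and grips with 20 to 120 N. Pads are 22 mm wide; open, the fingers measure 114 mm over their backs; the gripper's body (76 mm by 85 mm) begins 54 mm behind the grasp point. The pads swing forward as they close: fully open they stand 13 mm farther back than shut.
Start: joints at [74.777, 15.12, 91.902, -0, 72.978, -2.114], TCP at [0.153, 0.657, 0.245] pointing down, gripper open.
Joint ranges: [-150.88, 150.88], [-54.13, 125.18], [17.81, 147.31], [-75.09, 255.09], [0, 152.58], [-146.25, 146.25]. Speed limits (degrees/s): [147.25, 147.25, 180, 180, 180, 180].

## Interface

Orientations are given as a 3x3 rotation matrix whose columns are the frame's x, y, z axes.
In Python, from plant import monitor, vision, hand_in gives the robot as it stands.
- The arm moves only by the shell command python3 -m crank 'ROWS' [FORCE]. ROWS is JSON, one flat list of numbers, 5 for each row, row after row: the shift along the tool's x, y, z in m, then the turn about the tool's z in rad, then the opening, from 0 (shut) to 1 (fully open). A call has exactly 8 rows; each row is the pose to reach, as a shift and turn from the pose commanded when the call began, along the tool's axes at that moment; what a row does not reach only later rows make up. A row lasts 1/8 s, in which the tool goes at most 62.5 mm and 10.7 degrees, less where a joint would pass 70% of its speed; a pose out of reach is approached as far as the arm can. A call with a gripper value outside its range is refused whole. The fingers move at their own pace and stop on an object; FORCE is the grip in N (left out, the last holds). Time passes only in rows, so rows that repeat a pose let the fingers close, or fill a call up. It gives the time, the measured TCP pose, the force, the opening and the grip force at its end, in the units of the state.
- monitor.observe(): the state, without advancing time (a new reading comes with each control period).
- vision.read_camera(name): name is "side" or "top" or "wrist"; returns the picture (420x560x3 uint8, red, green, blue); there is no depth.
- vision.get_calibration(name): a dict with "fx", "fy", "cx", "cy" (pixels), "R" (3x3) and "t" (3): a world point X has camera coordinates R X + t. Camera axes: x right, y down, z forward; pixel columns grow to the right and rows downward; lengths in m; the calibration is good to about 2 mm. A picture is of the moment at which its call begins: read the wrist's pose just before it. get_calibration takes no time and is no camera call; for the wrist camera it gives the pose at the moment of the call.
- hand_in(): hands the job in; it is judged then, once.
The state is a dict: "time": time; "joints": joint angles; "qd": joint speeds; "effort": joint torques, N m; "tool_pos": TCP position; "orientation": TCP orientation; "contact_force": force on the tool from outside, world axes, zero at the start; "wrist_torque": the same for the moment, N m; "gripper_width": opening from 0.0 (shut) to 1.0 (fully open); "gripper_force": force on a finger pad.
Only numpy, scipy, OpenCV 4.12 (cv2) and the standard library are available. Lean on these libraries where they do the work, as an engineer would, in place of code of your own. Each camera call takes 0.05 s, during which the arm holds its last target. There are 200 camera calls.

## Working session

There is one attempt and no reset: what is moved stays moved. The work goes in short steps, Python scripts to look and compute and a shell command to move; the robot and the scene stay as the last step left them, time stands still between calls to the robot, and variables do not carry over. Pictures are saved under pics/ and viewed, at most 10 in all, crops included, and the job is handed in when it is done.

```bash
mkdir -p pics; ls
python3 - <<'E'
from plant import monitor, vision
import cv2,numpy as np
s=monitor.observe();print({k:np.round(v,3).tolist() for k,v in s.items()})
for n in("top","side"):
    c=vision.get_calibration(n);print(n,{k:np.round(v,3).tolist() for k,v in c.items()})
    cv2.imwrite(f"pics/{n}0.png",vision.read_camera(n)[:,:,::-1])
E
```

```text
pics
{'time': 0.0, 'joints': [74.776, 15.168, 91.983, -0.002, 72.977, -2.115], 'qd': [0.013, -0.003, -0.009, -0.016, 0.149, -0.095], 'effort': [0.001, -51.512, -36.731, 0.0, 0.013, -0.0], 'tool_pos': [0.153, 0.657, 0.244], 'orientation': [[-0.974, 0.227, -0.001], [0.227, 0.974, -0.002], [0.0, -0.002, -1.0]], 'contact_force': [0.144, -0.477, -0.471], 'wrist_torque': [0.033, -0.016, 0.014], 'gripper_force': 0.0, 'gripper_width': 1.0}
top {'fx': 395.006, 'fy': 395.006, 'cx': 282.992, 'cy': 214.045, 'R': [[-0.007, -1.0, -0.008], [-0.986, 0.009, -0.169], [0.169, 0.007, -0.986]], 't': [0.043, 0.54, 1.074]}
side {'fx': 388.041, 'fy': 388.041, 'cx': 285.766, 'cy': 207.639, 'R': [[0.702, -0.712, -0.019], [-0.465, -0.438, -0.77], [0.539, 0.549, -0.638]], 't': [-0.353, 0.324, 0.913]}
```

View pics/top0.png

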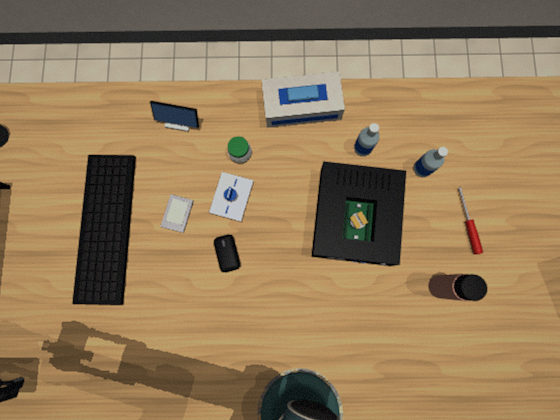

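View pics/side0.png

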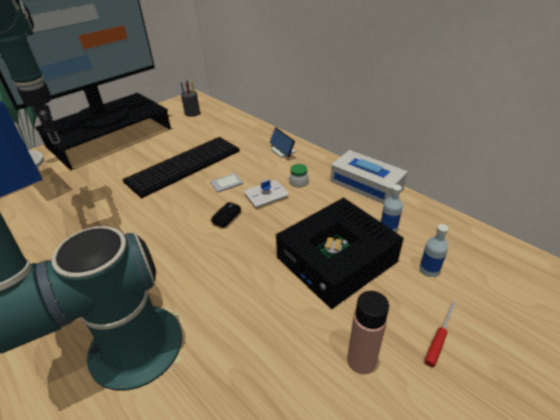

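The top view shows the cover at about (232,197) with its blue wing in the middle, and the case centred near (360,214) with the bay around (361,220). Next I'll get rough positions.

```bash
cat > h.py <<'E'
from plant import monitor, vision
import cv2,numpy as np
def ray(c,uv,z):
    uv=np.atleast_2d(uv).astype(float);R=np.array(c["R"]);t=np.array(c["t"])
    d=np.c_[(uv[:,0]-c["cx"])/c["fx"],(uv[:,1]-c["cy"])/c["fy"],np.ones(len(uv))]@R
    o=-R.T@t
    return (o+d*((z-o[2])/d[:,2])[:,None])[:,:2]
def rect(c,mask,z):
    cs=cv2.findContours(mask.astype(np.uint8),cv2.RETR_EXTERNAL,cv2.CHAIN_APPROX_NONE)[0]
    k=max(cs,key=cv2.contourArea)[:,0]
    P=ray(c,k,z)
    (x,y),(w,h),a=cv2.minAreaRect((P*1000).astype(np.float32))
    if w<h: w,h,a=h,w,a+90
    a=(a+90)%180-90
    return np.round([x,y,w,h,a],1), np.round(k.mean(0),1)   # mm, deg: long side dir
def tool(dxy,R): # world shift -> tool axes
    return np.round(np.array(R).T@np.r_[dxy,0],4)
E
python3 - <<'E'
from h import *
c=vision.get_calibration("top");im=cv2.imread("pics/top0.png");h=cv2.cvtColor(im,cv2.COLOR_BGR2HSV)
def box(m,x0,y0,x1,y1):
    o=np.zeros(m.shape,bool);o[y0:y1,x0:x1]=m[y0:y1,x0:x1];return o
print("cover",rect(c,box((h[...,1]<60)&(h[...,2]>130),205,168,258,225),.019))
b=box((h[...,0]>100)&(h[...,0]<130)&(h[...,1]>130)&(h[...,2]>60),215,180,250,212)
print("wing",rect(c,b,.056))
g=(h[...,0]>40)&(h[...,0]<90)&(h[...,1]>80)
print("green",rect(c,box(g,330,190,390,250),.079))
print("case",rect(c,box(h[...,2]<60,300,150,410,270),.095))
cal=vision.get_calibration("wrist");print({k:np.round(v,3).tolist() for k,v in cal.items()})
crop=cv2.resize(im[155:275,150:410],None,fx=3,fy=3,interpolation=cv2.INTER_CUBIC);cv2.imwrite("pics/crop0.png",cv2.convertScaleAbs(crop,alpha=1.6))
E
```

```text
cover (array([600.2, 191.5, 129.2,  99.4, -16.1]), array([230.9, 196.3]))
wing (array([597.4, 188.9,  32.9,  32.2,  45.9]), array([229.2, 194.1]))
green (array([ 517.8, -168.9,  113.1,   83.2,   -7. ]), array([358.5, 220.5]))
case (array([ 533.7, -167.5,  264.8,  232.2,   -7.3]), array([359.3, 213.9]))
{'fx': 338.64, 'fy': 338.64, 'cx': 281.59, 'cy': 212.037, 'R': [[0.227, 0.974, -0.001], [0.935, -0.218, 0.279], [0.272, -0.065, -0.96]], 't': [-0.674, -0.037, 0.378]}
```

View pics/crop0.png

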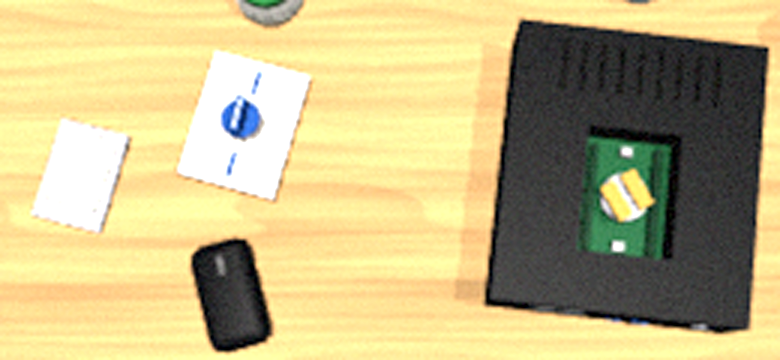

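The crop shows the cover at about 16° clockwise, the wing tilted a little from the cover's line, and a brass receptacle whose slot runs up-left to down-right in the green bay. I'm moving above the cover now.

```bash
python3 -m crank '[-0.05,-0.03,0,0,1,-0.1,-0.06,0,0,1,-0.15,-0.09,0,0,1,-0.2,-0.13,0,0,1,-0.25,-0.16,0,0,1,-0.3,-0.19,0,0,1,-0.35,-0.22,0,0,1,-0.4,-0.25,0,0,1]' 40 && python3 -m crank '[-0.04,-0.03,0,0,1,-0.09,-0.06,0,0,1,-0.14,-0.1,0,0,1,-0.141,-0.103,0,0,1,-0.141,-0.103,0,0,1,-0.141,-0.103,0,0,1,-0.141,-0.103,0,0,1,-0.141,-0.103,0,0,1]'
python3 - <<'E'
from h import *
s=monitor.observe();c=vision.get_calibration("wrist");im=vision.read_camera("wrist")[:,:,::-1].copy();cv2.imwrite("pics/w1.png",im)
print(s["time"],s["tool_pos"],s["contact_force"])
h=cv2.cvtColor(im,cv2.COLOR_BGR2HSV)
print("cover",rect(c,(h[...,1]<60)&(h[...,2]>130),.019))
print("blue",rect(c,(h[...,0]>100)&(h[...,0]<130)&(h[...,1]>130)&(h[...,2]>60),.045))
E
```

```text
time: 1.1
tool_pos: [0.4869, 0.3216, 0.2449]
orientation: [[-0.974, 0.227, -0.0], [0.227, 0.974, -0.0], [0.0, -0.0, -1.0]]
contact_force: [-0.1, 0.8, 0.9]
gripper_width: 0.995
gripper_force: 0.0
time: 2.1
tool_pos: [0.5994, 0.1919, 0.2454]
orientation: [[-0.974, 0.225, 0.0], [0.225, 0.974, 0.0], [-0.0, 0.0, -1.0]]
contact_force: [-0.2, -0.8, 0.2]
gripper_width: 1.002
gripper_force: 0.0
2.1 [0.59941412 0.19192859 0.24543977] [-0.1633759  -0.79842199  0.18633909]
cover (array([555. , 349. ,  96.3,  66.7, -15.3]), array([430.4,  95.2]))
blue (array([611. , 179.4,   4. ,   1. ,  77. ]), array([272. , 200.5]))
```

View pics/w1.png

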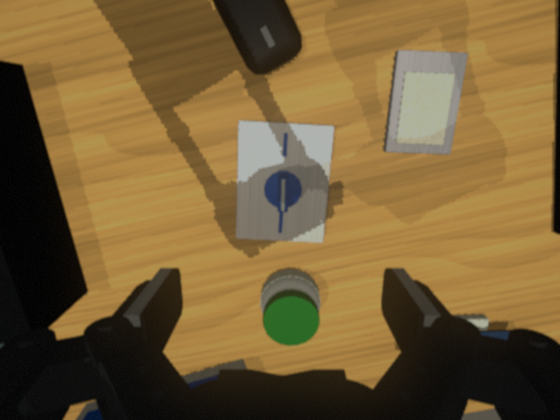

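The wrist view shows the cover with corners at about (238,121), (334,126), (323,243) and (236,239), and the wing top strip from about (283,178) to (282,211), nearly parallel to the cover. The jar is clear of the fingers. I'll measure the cover and wing from these pixels.

Run:
```python
from h import *
c=vision.get_calibration("wrist");s=monitor.observe()
im=cv2.imread("pics/w1.png");h=cv2.cvtColor(im,cv2.COLOR_BGR2HSV)
P=ray(c,[(238,121),(334,126),(323,243),(236,239)],.019)
print("cover",P.mean(0),np.linalg.norm(np.diff(P,axis=0),axis=1))
d=(P[0]+P[1]-P[2]-P[3]);print("yaw",np.degrees(np.arctan2(d[1],d[0])))
m=(h[...,1]<110)&(h[...,2]>75);o=np.zeros(m.shape,bool);o[172:216,268:298]=m[172:216,268:298]
n,l,st,ce=cv2.connectedComponentsWithStats(o.astype(np.uint8))
for i in range(1,n):
    if st[i,4]>40:
        ys,xs=np.where(l==i);Q=ray(c,np.c_[xs,ys],.067)
        (x,y),(w,hh),a=cv2.minAreaRect((Q*1000).astype(np.float32));print("strip",st[i],x,y,w,hh,a)
R=np.array(s["orientation"]);print("tool x yaw",np.degrees(np.arctan2(R[1,0],R[0,0])))
cv2.imwrite("pics/w1c.png",cv2.convertScaleAbs(cv2.resize(im[165:225,250:320],None,fx=8,fy=8,interpolation=cv2.INTER_CUBIC),alpha=1.5))
```

```text
cover [0.60358734 0.19200996] [0.09747572 0.12738541 0.09745974]
yaw 163.88218755186628
strip [268 172  16   8  50] 580.8014526367188 189.06710815429688 5.8325395584106445 15.195806503295898 11.882030487060547
strip [288 172  10  14  80] 589.8463134765625 204.2467498779297 8.214982986450195 12.104334831237793 77.67988586425781
strip [268 179  30  37 506] 605.0299072265625 191.326904296875 27.430130004882812 34.486541748046875 76.93560791015625
tool x yaw 166.96507599146776
```

View pics/w1c.png

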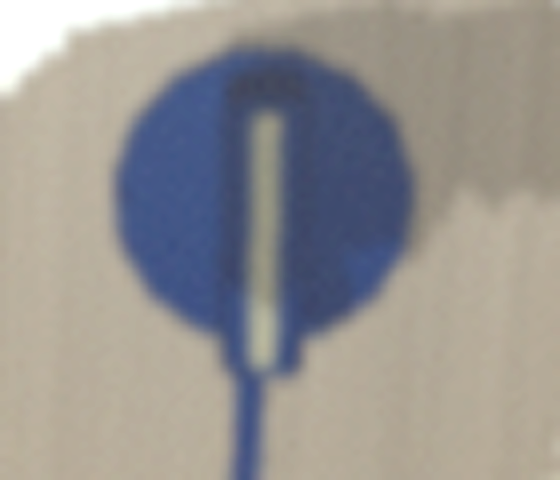

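The stud and cover are lined up to within about 2°, so I'm descending to grip the wing with the fingertips just above the collar.

```bash
python3 -m crank '[-0.004,0.001,0.03,0.03,1,-0.004,0.001,0.07,0.03,1,-0.004,0.001,0.11,0.03,1,-0.004,0.001,0.14,0.03,1,-0.004,0.001,0.16,0.03,1,-0.004,0.001,0.175,0.03,1,-0.004,0.001,0.183,0.03,1,-0.004,0.001,0.184,0.03,1]' 60 && python3 -m crank '[0,0,0,0,0.4,0,0,0,0,0.2,0,0,0,0,0,0,0,0,0,0,0,0,0,0,0,0,0,0,0,0,0,0,0,0,0,0,0,0,0,0]' 60
```

```text
time: 3.15
tool_pos: [0.6043, 0.191, 0.0614]
orientation: [[-0.967, 0.256, 0.0], [0.256, 0.967, 0.0], [-0.0, 0.0, -1.0]]
contact_force: [-0.4, 0.4, -0.1]
gripper_width: 0.998
gripper_force: 0.0
time: 4.15
tool_pos: [0.6043, 0.1911, 0.0616]
orientation: [[-0.967, 0.256, 0.0], [0.256, 0.967, 0.0], [-0.0, 0.0, -1.0]]
contact_force: [-0.6, -0.7, 3.3]
gripper_width: 0.101
gripper_force: 61.8
```

```bash
python3 -m crank '[0,0,-0.005,0,0,0,0,-0.02,0,0,0,0,-0.05,0,0,0,0,-0.09,0,0,0,0,-0.13,0,0,0,0,-0.17,0,0,0,0,-0.19,0,0,0,0,-0.19,0,0]' && python3 -m crank '[-0.01,-0.03,0,-0.02,0,-0.03,-0.08,0,-0.05,0,-0.05,-0.13,0,-0.08,0,-0.07,-0.18,0,-0.11,0,-0.09,-0.23,0,-0.134,0,-0.1,-0.28,0,-0.134,0,-0.11,-0.32,0,-0.134,0,-0.114,-0.328,0,-0.134,0]'
python3 - <<'E'
from h import *
s=monitor.observe();c=vision.get_calibration("wrist");im=vision.read_camera("wrist")[:,:,::-1].copy()
np.savez("w2.npz",im=im,**{k:np.array(v) for k,v in c.items()},pos=s["tool_pos"],ori=s["orientation"])
cv2.imwrite("pics/w2.png",cv2.convertScaleAbs(im,alpha=1.6));print(s["qd"])
E
```

```text
time: 5.15
tool_pos: [0.605, 0.1912, 0.2533]
orientation: [[-0.967, 0.256, 0.004], [0.256, 0.967, 0.001], [-0.003, 0.002, -1.0]]
contact_force: [0.1, -0.4, -2.7]
gripper_width: 0.099
gripper_force: 61.2
time: 6.15
tool_pos: [0.6286, -0.1577, 0.248]
orientation: [[-0.992, 0.128, -0.005], [0.128, 0.992, 0.001], [0.005, 0.0, -1.0]]
contact_force: [-0.2, 0.7, -1.4]
gripper_width: 0.102
gripper_force: 61.0
[-3.28767054  2.81399793 -3.93230706  1.87135293  1.16804112 -4.6626859 ]
```

View pics/w2.png

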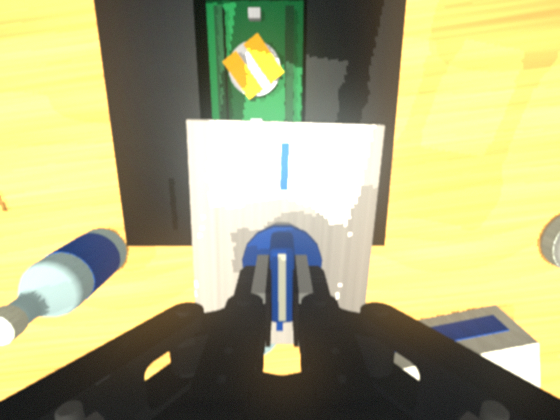

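The cover hangs level in the grip and hides half the bay. The receptacle is at about (253,68), its slot a white band from upper left to lower right. I'll back off a little to see the whole bay.

```bash
python3 -m crank '[-0.02,0,-0.01,0,0,-0.05,0,-0.02,0,0,-0.07,0,-0.03,0,0,-0.07,0,-0.03,0,0,-0.07,0,-0.03,0,0,-0.07,0,-0.03,0,0,-0.07,0,-0.03,0,0,-0.07,0,-0.03,0,0]'
python3 - <<'E'
from h import *
s=monitor.observe();c=vision.get_calibration("wrist");im=vision.read_camera("wrist")[:,:,::-1].copy()
np.savez("w3.npz",im=im,**{k:np.array(v) for k,v in c.items()},pos=s["tool_pos"],ori=s["orientation"])
g=np.clip(im.astype(float)*2.2,0,255).astype(np.uint8)
cv2.imwrite("pics/w3.png",cv2.resize(g[:300,80:480],None,fx=2,fy=2,interpolation=cv2.INTER_CUBIC));print(max(abs(np.array(s["qd"]))))
E
```

```text
time: 7.2
tool_pos: [0.6994, -0.164, 0.2813]
orientation: [[-0.992, 0.125, -0.0], [0.125, 0.992, 0.0], [0.0, 0.0, -1.0]]
contact_force: [-0.9, 0.4, -2.6]
gripper_width: 0.096
gripper_force: 61.1
0.29144641343032673
```

View pics/w3.png

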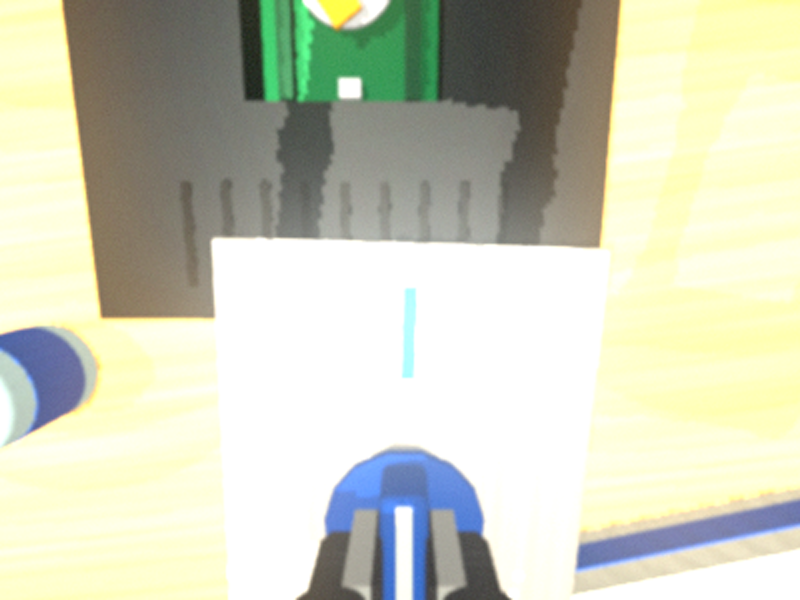

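The far (+x) bay rim lies at row 50 from column about 202 to 300 in the full image. Next I'll combine that with the receptacle from the previous picture and with the cover's pose in the grip.

Run:
```python
from h import *
w2=dict(np.load("w2.npz"));w3=dict(np.load("w3.npz"))
deg=lambda d:np.degrees(np.arctan2(d[1],d[0]))
A=ray(w3,[(202.5,50),(300,50.5),(200,1),(300.5,1)],.095);print("rim",A.round(4).tolist(),np.linalg.norm(A[0]-A[1]),"yaws",deg(A[2]-A[0]),deg(A[3]-A[1]),deg(A[1]-A[0])-90)
# case +x edges: side lines of the case top in w3 (crop px): left (66,0)-(101,317), right (620,0)-(605,240)
B=ray(w3,[(80+33,0),(80+50.5,158.5),(80+310,0),(80+302.5,120)],.095);print("case side yaws",deg(B[0]-B[1]),deg(B[2]-B[3]),"width",np.linalg.norm(B[0]-B[2]))
h=cv2.cvtColor(w2["im"],cv2.COLOR_RGB2HSV)
# receptacle: non-green bright blob
m=((h[...,0]<35)|(h[...,1]<70))&(h[...,2]>70);o=np.zeros(m.shape,np.uint8);o[28:108,215:292]=m[28:108,215:292]
k=max(cv2.findContours(o,0,1)[0],key=cv2.contourArea);Q=ray(w2,k[:,0],.079)
(x,y),r=cv2.minEnclosingCircle((Q*1000).astype(np.float32));print("recept w2",x,y,r,Q.mean(0))
# slot: low saturation band inside
m=(h[...,1]<70)&(h[...,2]>90);o=np.zeros(m.shape,np.uint8);o[45:90,240:268]=m[45:90,240:268]
k=max(cv2.findContours(o,0,1)[0],key=cv2.contourArea);Q=ray(w2,k[:,0],.079)
print("slot",cv2.minAreaRect((Q*1000).astype(np.float32)),deg(ray(w2,[(245,50)],.079)[0]-ray(w2,[(265,83)],.079)[0]))
# same from the top camera
c=vision.get_calibration("top");im=cv2.imread("pics/top0.png");ht=cv2.cvtColor(im,cv2.COLOR_BGR2HSV)
m=((ht[...,0]<35)|(ht[...,1]<70))&(ht[...,2]>90);o=np.zeros(m.shape,np.uint8);o[206:236,346:374]=m[206:236,346:374]
k=max(cv2.findContours(o,0,1)[0],key=cv2.contourArea);Q=ray(c,k[:,0],.079);print("recept top",cv2.minEnclosingCircle((Q*1000).astype(np.float32)))
# cover held, w3: corners of +tool-x edge and both sides at z = TCPz-.0425
z=w3["pos"][2]-.0425
C=ray(w3,[(80+107,119),(80+304.5,124),(80+114,290),(80+288.5,290)],z);print("cover w",np.linalg.norm(C[0]-C[1]),"yaw",deg(C[1]-C[0])-90,deg(C[0]-C[2]),deg(C[1]-C[3]))
R=w3["ori"];u=(C[0]-C[1])/np.linalg.norm(C[0]-C[1]);n=np.array([u[1],-u[0]]);n*=np.sign(n[0]);cen=(C[0]+C[1])/2+.064*n
print("centre",cen,"tcp",w3["pos"],"tool yaw",deg(R[:2,0]),"in tool",tool(cen-w3["pos"][:2],R))
```

```text
rim [[0.5707, -0.2157], [0.5814, -0.1336], [0.5343, -0.2107], [0.5446, -0.1291]] 0.08281059579033954 yaws 172.28049783759715 173.0606528680963 -7.438815888408087
case side yaws 172.03154570345026 173.8847434263267 width 0.22669661646695435
recept w2 521.3125610351562 -166.8941650390625 22.119253158569336 [ 0.52335588 -0.1652692 ]
slot ((520.2418823242188, -166.97994995117188), (39.36479187011719, 7.11157751083374), 28.38201904296875) -155.03734163155877
recept top ((517.5303955078125, -168.04530334472656), 24.760114669799805)
cover w 0.09631624349069867 yaw -8.57928296883729 170.78303169533703 171.9857212062462
centre [ 0.69765532 -0.16349884] tcp [ 0.6994027  -0.16402633  0.28129959] tool yaw 172.84021893115056 in tool [0.0018 0.0003 0.    ]
```

Bay is at about (0.5198, -0.1672) with yaw 172.6°, and the slot is about 0.62 rad counter-clockwise of the bay. I'm moving over the bay.

```bash
python3 -m crank '[0.04,-0.006,0,-0.02,0,0.09,-0.013,0,-0.02,0,0.13,-0.019,0,-0.02,0,0.16,-0.023,0,-0.02,0,0.1765,-0.0257,0.03,-0.02,0,0.1765,-0.0257,0.07,-0.02,0,0.1765,-0.0257,0.1,-0.02,0,0.1765,-0.0257,0.1,-0.02,0]' && python3 -m crank '[0,0,0,0,0,0,0,0,0,0,0,0,0,0,0,0,0,0,0,0,0,0,0,0,0,0,0,0,0,0,0,0,0,0,0,0,0,0,0,0]'
python3 - <<'E'
from h import *
s=monitor.observe();print(s["tool_pos"],s["contact_force"],s["joints"])
for n in("wrist","side"):cv2.imwrite(f"pics/n4{n}.png",cv2.convertScaleAbs(vision.read_camera(n)[:,:,::-1],alpha=1.6))
a=cv2.imread("pics/n4wrist.png");b=cv2.resize(cv2.imread("pics/n4side.png")[150:360,220:440],(400,382))
o=np.zeros((420,960,3),np.uint8);o[:,:560]=a;o[:382,560:]=b;cv2.imwrite("pics/w4.png",cv2.resize(o,(800,350)))
np.savez("w4.npz",**{k:np.array(v) for k,v in vision.get_calibration("wrist").items()},pos=s["tool_pos"],ori=s["orientation"])
E
```

```text
time: 8.25
tool_pos: [0.519, -0.1668, 0.1786]
orientation: [[-0.994, 0.105, -0.006], [0.105, 0.994, 0.002], [0.006, 0.002, -1.0]]
contact_force: [-0.6, 0.6, -2.1]
gripper_width: 0.101
gripper_force: 61.0
time: 9.25
tool_pos: [0.5214, -0.1675, 0.1812]
orientation: [[-0.995, 0.105, -0.0], [0.105, 0.995, 0.0], [0.0, 0.0, -1.0]]
contact_force: [0.2, -0.2, -2.3]
gripper_width: 0.102
gripper_force: 61.0
[ 0.52141363 -0.16751892  0.18119518] [ 0.24185217 -0.21121908 -2.25685358] [-2.04168618e+01  4.24549009e+00  1.11533312e+02 -2.37646517e-04
  6.42296819e+01 -1.04411097e+02]
```

View pics/w4.png

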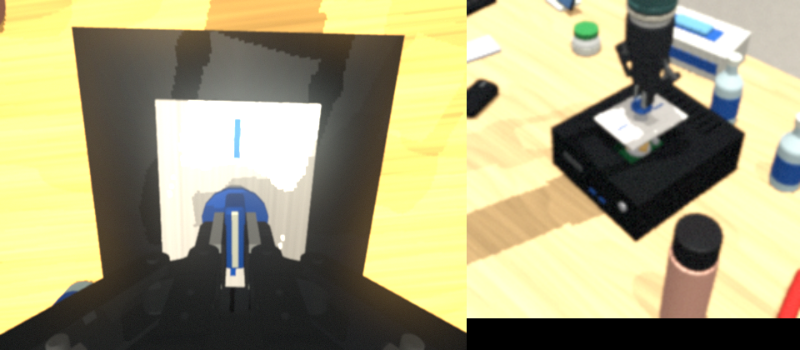

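The cover is above the bay and in line with it. I'm descending gently.

```bash
python3 -m crank '[0,0,0.008,0,0,0,0,0.014,0,0,0,0,0.018,0,0,0,0,0.021,0,0,0,0,0.023,0,0,0,0,0.025,0,0,0,0,0.027,0,0,0,0,0.028,0,0]' && python3 -m crank '[0,0,0.001,0,0,0,0,0.002,0,0,0,0,0.003,0,0,0,0,0.004,0,0,0,0,0.005,0,0,0,0,0.006,0,0,0,0,0.006,0,0,0,0,0.006,0,0]'
```

```text
time: 10.35
tool_pos: [0.5214, -0.1675, 0.1532]
orientation: [[-0.995, 0.105, 0.0], [0.105, 0.995, -0.0], [-0.0, -0.0, -1.0]]
contact_force: [0.2, 0.4, -3.3]
gripper_width: 0.098
gripper_force: 61.0
time: 11.35
tool_pos: [0.5215, -0.1675, 0.1473]
orientation: [[-0.995, 0.105, 0.0], [0.105, 0.995, -0.0], [-0.0, -0.0, -1.0]]
contact_force: [0.6, -0.1, -1.6]
gripper_width: 0.098
gripper_force: 61.0
```

```bash
python3 -m crank '[0,0,0.001,0,0,0,0,0.002,0,0,0,0,0.003,0,0,0,0,0.004,0,0,0,0,0.005,0,0,0,0,0.006,0,0,0,0,0.007,0,0,0,0,0.007,0,0]'
python3 - <<'E'
from h import *
print(monitor.observe()["contact_force"],monitor.observe()["wrist_torque"])
for n in("side","top"):cv2.imwrite(f"pics/n5{n}.png",cv2.convertScaleAbs(vision.read_camera(n)[:,:,::-1],alpha=1.5))
cv2.imwrite("pics/s5.png",cv2.resize(cv2.imread("pics/n5side.png")[190:310,260:420],(800,600),interpolation=cv2.INTER_CUBIC))
E
```

```text
time: 12.35
tool_pos: [0.5215, -0.1676, 0.1406]
orientation: [[-0.995, 0.105, 0.0], [0.105, 0.995, -0.0], [-0.0, -0.0, -1.0]]
contact_force: [-0.7, 0.1, 0.6]
gripper_width: 0.1
gripper_force: 61.5
[-0.72721401  0.08337308  0.55482861] [0.03501825 0.10209824 0.00117122]
```

View pics/s5.png

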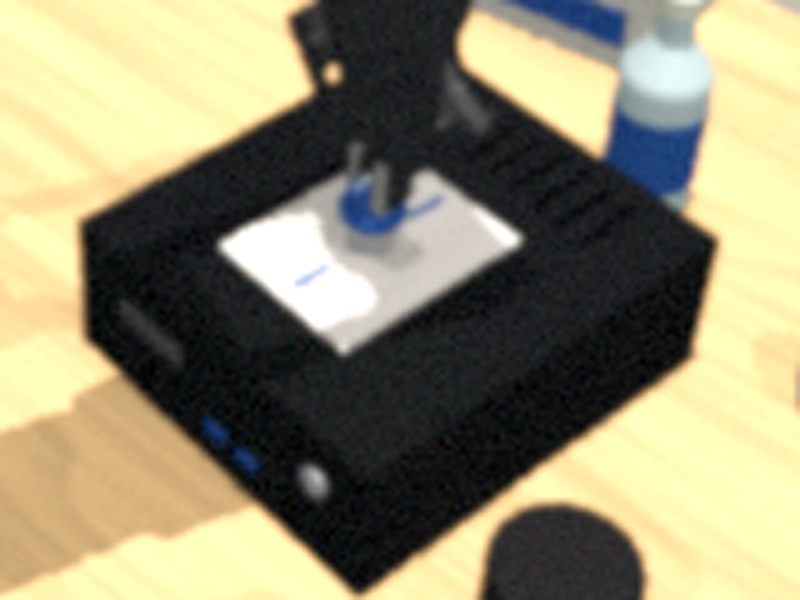

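The cover looks flush in the bay, and the force shows its weight now rests on the case. Next is a light press to confirm the spring.

```bash
python3 -m crank '[0,0,0.0005,0,0,0,0,0.001,0,0,0,0,0.001,0,0,0,0,0.001,0,0,0,0,0.001,0,0,0,0,0.001,0,0,0,0,0.001,0,0,0,0,0.001,0,0]'; python3 -m crank '[0,0,0,-0.1,0,0,0,0,-0.2,0,0,0,0,-0.3,0,0,0,0,-0.4,0,0,0,0,-0.45,0,0,0,0,-0.45,0,0,0,0,-0.45,0,0,0,0,-0.45,0]'; python3 -c "
from h import *
s=monitor.observe();print(s['joints'][5],s['wrist_torque'],s['contact_force'])"
```

```text
time: 13.45
tool_pos: [0.5216, -0.1676, 0.1393]
orientation: [[-0.995, 0.105, 0.0], [0.105, 0.995, -0.0], [-0.0, -0.0, -1.0]]
contact_force: [-2.5, 0.6, 4.8]
gripper_width: 0.103
gripper_force: 61.8
time: 14.45
tool_pos: [0.5216, -0.1672, 0.1393]
orientation: [[-0.941, -0.338, 0.0], [-0.338, 0.941, 0.001], [-0.0, 0.0, -1.0]]
contact_force: [-0.6, 3.2, 4.9]
gripper_width: 0.102
gripper_force: 62.0
-130.16761236242 [ 0.82964225  0.09140794 -0.01994394] [-0.55451645  3.24901115  4.93406325]
```

```bash
python3 -m crank '[0,0,0.0004,0,0,0,0,0.0008,0,0,0,0,0.0008,-0.02,0,0,0,0.0008,-0.04,0,0,0,0.0008,-0.06,0,0,0,0.0008,-0.07,0,0,0,0.0008,-0.08,0,0,0,0.0008,-0.08,0]'; python3 -c "
from h import *
s=monitor.observe();print(s['joints'][5],s['wrist_torque'],s['contact_force'])"
```

```text
time: 15.45
tool_pos: [0.5216, -0.1671, 0.1387]
orientation: [[-0.911, -0.412, 0.0], [-0.412, 0.911, 0.001], [-0.001, 0.001, -1.0]]
contact_force: [-1.1, 4.8, 5.7]
gripper_width: 0.1
gripper_force: 62.2
-134.76801244578422 [0.95901267 0.15582817 0.00559351] [-1.09497435  4.76680727  5.71543005]
```

```bash
python3 -m crank '[0,0.0003,0.0004,0,0,0,0.0006,0.0008,-0.01,0,0,0.0006,0.001,-0.02,0,0,0.0006,0.0012,-0.03,0,0,0.0006,0.0014,-0.04,0,0,0.0006,0.0015,-0.05,0,0,0.0006,0.0015,-0.06,0,0,0.0006,0.0015,-0.06,0]'; python3 -c "
from h import *
s=monitor.observe();print(s['joints'][5],s['wrist_torque'],s['contact_force'])"
```

```text
time: 16.45
tool_pos: [0.5215, -0.1669, 0.1373]
orientation: [[-0.885, -0.466, 0.001], [-0.466, 0.885, 0.0], [-0.001, -0.0, -1.0]]
contact_force: [-0.6, 4.4, 5.4]
gripper_width: 0.099
gripper_force: 62.2
-138.16139090191794 [0.81558673 0.13614261 0.03894054] [-0.57560781  4.4350527   5.35851288]
```

Depth is 3.3 mm with force still at spring level, so the pin has probably entered the slot. I'll push further, slowly.

```bash
python3 -m crank '[0,0.0003,0.0005,0,0,0,0.0006,0.001,0,0,0,0.0006,0.0015,0,0,0,0.0006,0.002,0,0,0,0.0006,0.0025,0,0,0,0.0006,0.003,0,0,0,0.0006,0.003,0,0,0,0.0006,0.003,0,0]'; python3 -c "
from h import *
s=monitor.observe();print(s['joints'][5],s['wrist_torque'],s['contact_force'])"
```

```text
time: 17.45
tool_pos: [0.5214, -0.1668, 0.1347]
orientation: [[-0.885, -0.466, 0.001], [-0.466, 0.885, -0.001], [-0.001, -0.001, -1.0]]
contact_force: [-0.3, 3.7, 7.8]
gripper_width: 0.098
gripper_force: 62.3
-138.11477282809298 [0.61516625 0.16191941 0.00780244] [-0.32542786  3.72757176  7.84228176]
```

```bash
python3 -m crank '[0,0.0003,0.001,0,0,0,0.0006,0.002,0,0,0,0.0006,0.003,0,0,0,0.0006,0.004,0,0,0,0.0006,0.005,0,0,0,0.0006,0.006,0,0,0,0.0006,0.006,0,0,0,0.0006,0.006,0,0]'; python3 -c "
from h import *
s=monitor.observe();print(s['joints'][5],s['wrist_torque'],s['contact_force'])"
```

```text
time: 18.45
tool_pos: [0.5215, -0.1667, 0.1294]
orientation: [[-0.885, -0.466, 0.002], [-0.466, 0.885, -0.001], [-0.001, -0.002, -1.0]]
contact_force: [-1.0, 2.4, 9.4]
gripper_width: 0.101
gripper_force: 62.7
-138.07437014358666 [0.46496028 0.38701454 0.00419711] [-0.96788387  2.37518428  9.41078278]
```

```bash
python3 -m crank '[0,0,0.0006,0,0,0,0,0.0012,0.02,0,0.0001,-0.0001,0.0012,0.1,0,0.0002,-0.0003,0.0012,0.22,0,0.0003,-0.0005,0.0012,0.35,0,0.0005,-0.0007,0.0012,0.5,0,0.0006,-0.0008,0.0012,0.65,0,0.0006,-0.0008,0.0012,0.7,0]'; python3 -c "
from h import *
s=monitor.observe();print(s['joints'][5],s['wrist_torque'],s['contact_force'])"
```

```text
time: 19.45
tool_pos: [0.5217, -0.1687, 0.1286]
orientation: [[-0.977, 0.215, 0.003], [0.215, 0.977, -0.003], [-0.003, -0.003, -1.0]]
contact_force: [-1.9, -0.5, 10.6]
gripper_width: 0.099
gripper_force: 62.8
-97.93791599429372 [-0.07677589  0.39603941  0.03106419] [-1.88839082 -0.4718009  10.59581015]
```

```bash
python3 -m crank '[0.0001,0,0,0.15,0,0.0002,-0.0001,0,0.3,0,0.0003,-0.0002,0,0.45,0,0.0004,-0.0003,0,0.6,0,0.0005,-0.0004,0,0.7,0,0.0006,-0.0005,0,0.75,0,0.0006,-0.0005,0,0.8,0,0.0006,-0.0005,0,0.8,0]'; python3 -c "
from h import *
s=monitor.observe();print(s['joints'][5],s['wrist_torque'],s['contact_force'])"
```

```text
time: 20.45
tool_pos: [0.5203, -0.1703, 0.1285]
orientation: [[-0.528, 0.849, 0.002], [0.849, 0.528, -0.006], [-0.006, -0.002, -1.0]]
contact_force: [-2.9, -4.2, 9.4]
gripper_width: 0.098
gripper_force: 62.8
-52.271234625493015 [-0.7952562   0.75356446 -0.01865678] [-2.89597905 -4.22398534  9.38813014]
```

```bash
python3 -m crank '[-0.0002,-0.0004,0,0.03,0,-0.0003,-0.0008,0,0.06,0,-0.0003,-0.0008,0,0.09,0,-0.0003,-0.0008,0,0.11,0,-0.0003,-0.0008,0,0.13,0,-0.0003,-0.0008,0,0.15,0,-0.0003,-0.0008,0,0.15,0,-0.0003,-0.0008,0,0.15,0]'; python3 -c "
from h import *
s=monitor.observe();print(s['joints'][5],s['wrist_torque'],s['contact_force'])"
```

```text
time: 21.45
tool_pos: [0.5199, -0.1706, 0.1285]
orientation: [[-0.396, 0.918, 0.002], [0.918, 0.396, -0.005], [-0.005, -0.0, -1.0]]
contact_force: [-2.6, -2.9, 10.0]
gripper_width: 0.098
gripper_force: 62.8
-43.788500395168356 [-0.60839026  0.67630018  0.01450686] [-2.63962711 -2.8852984   9.96824359]
```

```bash
python3 -m crank '[0,0,0,0.02,0,0,-0.0003,0,0.04,0,0,-0.0003,0,0.06,0,0,-0.0003,0,0.07,0,0,-0.0003,0,0.08,0,0,-0.0003,0,0.08,0,0,-0.0003,0,0.08,0,0,-0.0003,0,0.08,0]'; python3 -c "
from h import *
s=monitor.observe();print(s['joints'][5],s['wrist_torque'],s['contact_force'])"
```

```text
time: 22.45
tool_pos: [0.5197, -0.1707, 0.1285]
orientation: [[-0.322, 0.947, 0.002], [0.947, 0.322, -0.005], [-0.006, -0.0, -1.0]]
contact_force: [-4.0, -4.0, 10.3]
gripper_width: 0.095
gripper_force: 63.3
-39.29200117461533 [-0.54747744  0.62687443  0.54806405] [-3.99004005 -3.96227671 10.27817765]
```

A torque of 0.55 Nm shows the hard stop is reached. I'm easing up into the groove and then releasing.

```bash
python3 -m crank '[0,0,-0.001,-0.01,0,0,0,-0.002,-0.01,0,0,0,-0.003,-0.01,0,0,0,-0.004,-0.01,0,0,0,-0.0045,-0.01,0,0,0,-0.0045,-0.01,0,0,0,-0.0045,-0.01,0,0,0,-0.0045,-0.01,0]'; python3 -c "
from h import *
s=monitor.observe();print(s['joints'][5],s['wrist_torque'],s['contact_force'])"
```

```text
time: 23.45
tool_pos: [0.5188, -0.1694, 0.1302]
orientation: [[-0.331, 0.944, -0.0], [0.944, 0.331, -0.003], [-0.002, -0.001, -1.0]]
contact_force: [1.5, -6.6, -2.9]
gripper_width: 0.099
gripper_force: 60.9
-39.82389408761138 [-1.1791746  -0.3297688   0.44745172] [ 1.49103209 -6.6289242  -2.88200897]
```

The force reversed, so the stud is caught in the groove. I'm opening and retreating.

```bash
python3 -m crank '[0,0,0,0,0.3,0,0,0,0,0.5,0,0,0,0,0.7,0,0,0,0,0.7,0,0,-0.005,0,0.7,0,0,-0.015,0,0.7,0,0,-0.03,0,0.7,0,0,-0.05,0,0.7]' && python3 -m crank '[0,0,-0.04,0,0.7,0,0,-0.08,0,0.7,-0.05,0,-0.1,0,0.7,-0.1,0,-0.1,0,0.7,-0.14,0,-0.1,0,0.7,-0.14,0,-0.1,0,0.7,-0.14,0,-0.1,0,0.7,-0.14,0,-0.1,0,0.7]'
python3 - <<'E'
from h import *
for n in("side","wrist","top"):cv2.imwrite(f"pics/n6{n}.png",cv2.convertScaleAbs(vision.read_camera(n)[:,:,::-1],alpha=1.5))
a=cv2.resize(cv2.imread("pics/n6side.png")[190:310,260:420],(400,300),interpolation=cv2.INTER_CUBIC)
t=cv2.resize(cv2.imread("pics/n6top.png")[150:270,290:450],(400,300),interpolation=cv2.INTER_CUBIC)
w=cv2.resize(cv2.imread("pics/n6wrist.png"),(400,300))
cv2.imwrite("pics/f6.png",np.vstack([np.hstack([a,t]),np.hstack([w,w*0])]))
E
```

```text
time: 24.45
tool_pos: [0.519, -0.1681, 0.1825]
orientation: [[-0.33, 0.944, 0.0], [0.944, 0.33, -0.0], [-0.0, 0.0, -1.0]]
contact_force: [0.0, 0.1, 0.9]
gripper_width: 0.703
gripper_force: 0.0
time: 25.45
tool_pos: [0.5649, -0.2991, 0.2817]
orientation: [[-0.331, 0.944, 0.0], [0.944, 0.331, 0.0], [0.0, 0.0, -1.0]]
contact_force: [-0.6, -0.3, 0.2]
gripper_width: 0.704
gripper_force: 0.0
```

View pics/f6.png

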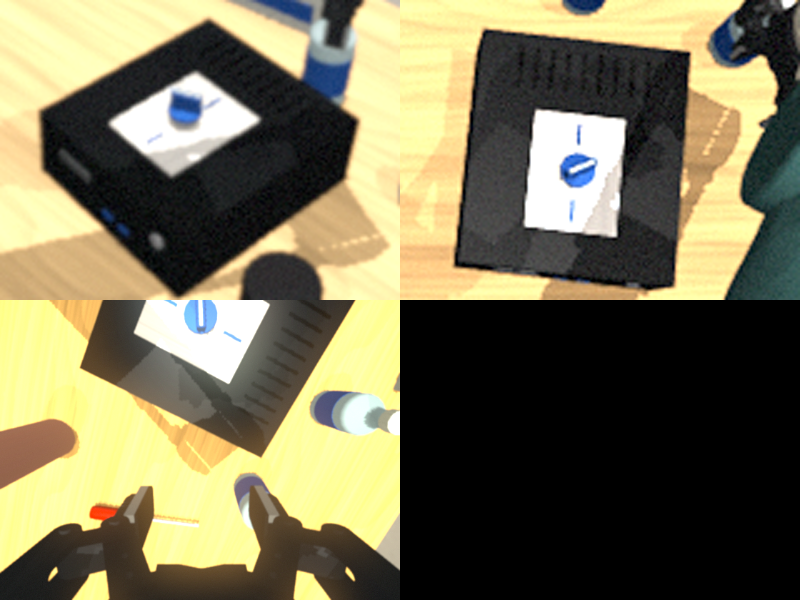

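The picture shows the cover flush, the stud turned about a quarter turn and standing low. I'll check its height by triangulating it from both fixed cameras.

Run:
```python
from h import *
def P(n):
    c=vision.get_calibration(n);return np.diag([1,1,1])@np.array([[c["fx"],0,c["cx"]],[0,c["fy"],c["cy"]],[0,0,1]])@np.c_[c["R"],c["t"]]
def blob(im,box):
    h=cv2.cvtColor(im,cv2.COLOR_BGR2HSV);m=(h[...,0]>100)&(h[...,0]<130)&(h[...,1]>110)
    o=np.zeros(m.shape,np.uint8);x0,y0,x1,y1=box;o[y0:y1,x0:x1]=m[y0:y1,x0:x1]
    k=max(cv2.findContours(o,0,1)[0],key=cv2.contourArea);return np.array(cv2.minEnclosingCircle(k)[0]),cv2.boundingRect(k)
def tri(a,b):
    X=cv2.triangulatePoints(P("side"),P("top"),a.reshape(2,1),b.reshape(2,1))[:,0];return X[:3]/X[3]
s,t=cv2.imread("pics/n6side.png"),cv2.imread("pics/n6top.png")
a,ra=blob(s,(320,220,348,244));b,rb=blob(t,(350,208,374,228));print("locked",tri(a,b),ra,rb)
s,t=cv2.imread("pics/side0.png"),cv2.imread("pics/top0.png")
a,ra=blob(s,(256,178,276,196));b,rb=blob(t,(220,184,242,208));print("start (stud up, on desk)",tri(a,b),ra,rb)
```

```text
locked [ 0.51608078 -0.16687799  0.11694634] (328, 228, 12, 11) (354, 212, 14, 13)
start (stud up, on desk) [0.59838134 0.19004258 0.05171899] (262, 181, 8, 9) (224, 188, 12, 13)
```

Triangulation is too coarse to tell 8.5 mm from 11 mm. I'll feel the wing's top with shut fingers; contact is expected at TCP z of about 0.1515 if locked and 0.149 if not home.

```bash
python3 -m crank '[0.05,0,0,0,0,0.1,0,0,0,0,0.14,0,0.03,0,0,0.14,0,0.06,0,0,0.14,0,0.1,0,0,0.14,0,0.12,0,0,0.14,0,0.125,0,0,0.14,0,0.126,0,0]' && python3 -m crank '[0,0,0.0005,0,0,0,0,0.001,0,0,0,0,0.0015,0,0,0,0,0.002,0,0,0,0,0.0025,0,0,0,0,0.003,0,0,0,0,0.003,0,0,0,0,0.003,0,0]'
```

```text
time: 26.6
tool_pos: [0.5193, -0.168, 0.1559]
orientation: [[-0.33, 0.944, 0.001], [0.944, 0.33, -0.0], [-0.0, 0.001, -1.0]]
contact_force: [-0.8, 0.1, 0.5]
gripper_width: 0.0
gripper_force: 0.0
time: 27.6
tool_pos: [0.519, -0.168, 0.1522]
orientation: [[-0.33, 0.944, -0.0], [0.944, 0.33, 0.0], [0.0, -0.0, -1.0]]
contact_force: [0.5, 0.5, -0.4]
gripper_width: -0.002
gripper_force: 0.0
```

```bash
python3 -m crank '[0,0,0.0003,0,0,0,0,0.0006,0,0,0,0,0.0009,0,0,0,0,0.0012,0,0,0,0,0.0015,0,0,0,0,0.0015,0,0,0,0,0.0015,0,0,0,0,0.0015,0,0]'
```

```text
time: 28.6
tool_pos: [0.5193, -0.1682, 0.1516]
orientation: [[-0.33, 0.944, 0.001], [0.944, 0.33, -0.0], [-0.0, 0.001, -1.0]]
contact_force: [-0.9, 0.9, 4.5]
gripper_width: 0.001
gripper_force: 2.7
```

Contact came at 0.1516, so the stud is locked at about 8.5 mm. I'll retreat and hand in.

```bash
python3 -m crank '[0,0,-0.01,0,0,0,0,-0.03,0,0,0,0,-0.06,0,0,0,0,-0.08,0,0,0,0,-0.1,0,0,0,0,-0.1,0,0,0,0,-0.1,0,0,0,0,-0.1,0,0]' && python3 -c "
from plant import hand_in;print(hand_in())"
```

```text
time: 29.6
tool_pos: [0.5182, -0.1678, 0.2493]
orientation: [[-0.33, 0.944, -0.002], [0.944, 0.33, 0.001], [0.002, -0.002, -1.0]]
contact_force: [-1.1, -0.2, 0.1]
gripper_width: -0.0
gripper_force: 0.0
the job is handed in; nothing more can be done
None
```

The cover is flush in the bay and its stud is turned home and locked about 8.5 mm in (checked by touch); I handed the job in at 29.6 s, and no verdict came back.

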